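Sweep the axle nuts off the work board into the blue tray

ROBOT

A 7-joint arm with a two-finger parallel gripper is mounted at the origin on the work surface. World frame = base frame: x ahead of the robot, y to its left, z up, the work surface at z = 0. Lengths are in m, angles in rad, forces in N, time in s.
With the tool pointing down it reaches from about 0.35 to 0.9 m from the base axis. Payload 19.9 kg.
Tool frame: the origin (TCP) lies between the finger pads; the fingertips stand 19 mm ahead of it and the grasp point (between the pads) is the TCP; z points along the fingers, y is the line along which they close (so a half turn about z gives the same grasp; the last joint's range is limited). The gripper opens to 94 mm and grips with 3 to 60 N. Pads are 16 mm wide; open, the fingers measure 119 mm over their backs; the gripper's body (75 mm by 177 mm) begins 78 mm behind the grasp point.
Start: joints at [-1.282, 0.417, -0.01, 1.614, 0.005, 1.111, -0.053], TCP at [0.203, 0.591, 0.224] pointing down, gripper open.
Joint ranges: [-2.81, 2.81], [-0.39, 2.02], [-1.27, 1.25], [0.06, 2.57], [-1.19, 4.33], [0.19, 2], [-2.82, 2.82]. Speed limits (rad/s): [1.89, 1.89, 2.39, 2.39, 3.01, 3.01, 3.01].

INTERFACE

Orientations are given as a 3x3 rotation matrix whose columns are the frame's x, y, z axes.
In Python, from rig import robot gives the robot as it stands. Calls block until the motion is done:
- robot.move_ptp(position, orientation): joint-space move of the TCP to a pose.
- robot.move_linear(position, velocity=0.15, frame=None, threshold=None): straight line of the TCP; frame=None keeps the orientation; velocity is the mean speed in m/s. With threshold (N) it stops when the force on the tool has changed by that much, and returns True; else False.
- robot.goto_joints(angles): joint-space move.
- robot.gripper_to(opening): finger opening in m; the grip force is fixed at half the most; returns when the fingers have stopped.
- robot.pause(seconds).
- robot.ik(position, orientation): joint angles nearest the present ones, or None.
- robot.get_state(): the state.
- robot.grab_frame(name): name is "scene" or "top"; returns the picture (420x560x3 uint8, red, green, blue); there is no depth.
- robot.camera_info(name): a dict with "fx", "fy", "cx", "cy" (pixels), "rvec" (rotation vector, rad) and "tvec" (3), from world to camera coordinates, as OpenCV has them. Camera axes: x right, y down, z forward; pixel columns grow to the right and rows downward; lengths in m; the calibration is good to about 2 mm. A picture is of the moment at which its call begins. camera_info takes no time and is no camera call.
A pose or a line that the arm cannot do raises robot.PlanningError and nothing moves.
- robot.sign_off(): hands the job in; it is judged then, once.
The state is a dict: "time": time; "qpos": joint angles; "joint_vel": joint speeds; "effort": joint torques, N m; "ee_pos": TCP position; "tool_rot": TCP orientation; "force": force on the tool from outside, world axes, zero at the start; "moment": the same for the moment, N m; "opening": finger opening in m; "grasp_force": force on a finger pad.
Only numpy, scipy, OpenCV 4.12 (cv2) and the standard library are available. Lean on these libraries where they do the work, as an engineer would, in place of code of your own. Each camera call takes 0.05 s, during which the arm holds its last target. There are 200 camera calls.

TASK

Sweep the three steel axle nuts across the raised work board with the fingertips and over its edge so that they drop into the blue tray beside it. Only push them, never pick one up; leave the brass bush standing where it is among them, and do not disturb anything else on the bench.

Things in the scene. Friction and masses are not known exactly. Their poses are not given: they have to be found in the camera images.
- board: fixed pale wood work board, 250 (its x) x 200 (its y), top 32 above the bench, turned up to 0.25 rad; origin under its centre, at bench height. Its edges at y = +100 and -100 are open, a catch tray against each. Nuts and bush stand on it in four lanes about 55 apart along its x, one in each, in any order, within 50 of its middle line.
- blue_tray: fixed open blue plastic tray, empty, 250 (x) x 100 (y) x 28 high, walls and floor 4 thick, rim 4 below the board's top; axes parallel to the board's, origin under its centre, at bench height. It lies along one long edge of the board, 2 from it: centre 152 from the board's centre along the board's +y or -y (either may occur).
- red_tray: fixed scrap tray of the same size in red, with a few old bolts in it, along the board's other long edge; origin as for the blue tray.
- nut_a: loose steel axle cap nut standing on the work board, hexagon 24 across flats and 12 high with a dome on top, 21 high over all, about 40 g; one of three alike. Origin at the centre of its underside, z up.
- nut_a_mid (a point): point inside nut_a, on its axis 8 above its underside
- nut_b: loose steel axle cap nut standing on the work board, hexagon 24 across flats and 12 high with a dome on top, 21 high over all, about 40 g; one of three alike. Origin at the centre of its underside, z up.
- nut_b_mid (a point): point inside nut_b, on its axis 8 above its underside
- nut_c: loose steel axle cap nut standing on the work board, hexagon 24 across flats and 12 high with a dome on top, 21 high over all, about 40 g; one of three alike. Origin at the centre of its underside, z up.
- nut_c_mid (a point): point inside nut_c, on its axis 8 above its underside
- bush: loose brass bush (a ring 26 across, bore 14, 18 high) standing on the board among the nuts; origin at the centre of its underside. To be left where it is.
- footrest: loose aluminium footrest, 45 x 111 x 50, on the bench right of the trays; origin under its mounting plate; bystander
- mirror: loose black side mirror lying glass up, 100 x 150 x 28 with a stem 190 long to its +y, on the bench left of the trays; origin at the centre of its underside; bystander
- wrench: loose steel spanner, 200 long, lying on the bench beyond the board; origin under its middle; bystander
- tin: loose closed tin, 70 across, 90 high, standing on the bench right of the trays; origin at the centre of its underside; bystander

How it is judged:
By the outcome, as a careful person would: the job done as asked, in the order asked, and still so for the second after the job is handed in, with the robot touching nothing.
It also fails if it takes over 64 s, if anything falls off the work surface, if the arm or the gripper's body presses on something with over 40 N, if the wrist force passes 120 N, or if a joint passes its speed limit or range.

## Working session

There is one attempt and no reset: what is moved stays moved. The work goes in short steps, each a Python script; the robot and the scene stay as the last script left them, time stands still between calls to the robot, and variables do not carry over. Pictures are saved under pics/ and viewed, at most 10 in all, crops included, and the job is handed in when it is done.

```bash
mkdir -p pics; python3 - <<'E'
from rig import robot
import cv2
for n in("top","scene"):
    f=robot.grab_frame(n); cv2.imwrite(f"pics/{n}0.png",f[:,:,::-1]); print(robot.camera_info(n))
s=robot.get_state();print(s["time"],s["tool_rot"],s["opening"])
E
```

```text
{'fx': 485.15266165554203, 'fy': 485.15266165554203, 'cx': 279.32754475904284, 'cy': 209.10714341954935, 'rvec': array([ 2.11261526, -2.17193177,  0.175587  ]), 'tvec': array([0.00979747, 0.61839479, 1.2154024 ])}
{'fx': 485.5340424564656, 'fy': 485.5340424564656, 'cx': 274.31486925462104, 'cy': 213.38724066647498, 'rvec': array([ 1.16053024,  2.2732578 , -1.04286936]), 'tvec': array([ 0.37507291, -0.27119337,  1.55253884])}
0.1 [[-9.45812988e-01  3.24711765e-01 -2.49071625e-04]
 [ 3.24711843e-01  9.45812406e-01 -1.05439704e-03]
 [-1.06800091e-04 -1.07813892e-03 -9.99999413e-01]] 0.09410372991128288
```

View pics/top0.png

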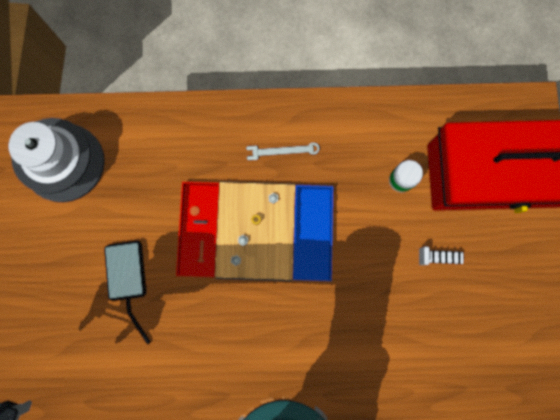

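View pics/scene0.png

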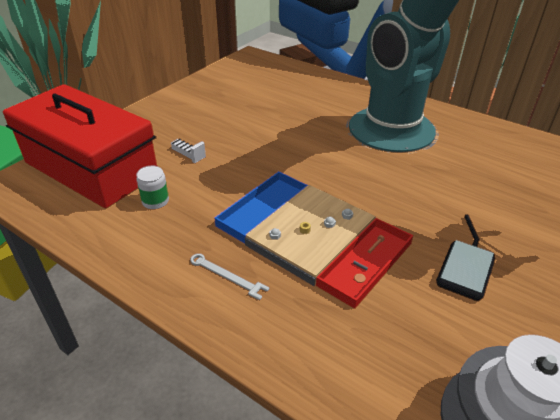

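```bash
cat > h.py <<'E'
import numpy as np, cv2
from rig import robot
def P(n,X):
    c=robot.camera_info(n);K=np.array([[c['fx'],0,c['cx']],[0,c['fy'],c['cy']],[0,0,1]])
    return cv2.projectPoints(np.float64(X).reshape(-1,1,3),c['rvec'],c['tvec'],K,None)[0].reshape(-1,2)
def U(n,uv,z):
    c=robot.camera_info(n);R=cv2.Rodrigues(c['rvec'])[0];o=-R.T@c['tvec']
    uv=np.float64(uv).reshape(-1,2);d=np.c_[(uv[:,0]-c['cx'])/c['fx'],(uv[:,1]-c['cy'])/c['fy'],np.ones(len(uv))]@R
    return o+d*((z-o[2])/d[:,2])[:,None]
E
python3 - <<'E'
from h import *
np.set_printoptions(precision=4,suppress=True)
print(P("top",[[0,0,0],[.2,.591,.224],[.6,0,0]]),P("scene",[[0,0,0],[.2,.591,.224],[.6,0,0]]))
print(U("top",[[218,182],[296,184],[293,280],[215,278]],.032))
print(U("top",[[275,197],[257,218],[244,239],[236,260]],.045))
im=cv2.imread("pics/top0.png")[170:290,170:345]
cv2.imwrite("pics/crop0.png",cv2.resize(im,None,fx=4.5,fy=4.5,interpolation=2))
E
```

```text
[[283.2384 455.952 ]
 [  0.894  400.1482]
 [276.73   218.7494]] [[391.6135 128.5754]
 [624.8526 161.3541]
 [284.0423 231.8355]]
[[ 0.6986  0.1537  0.032 ]
 [ 0.6875 -0.0537  0.032 ]
 [ 0.4349 -0.0376  0.032 ]
 [ 0.4457  0.1635  0.032 ]]
[[0.6515 0.0031 0.045 ]
 [0.5972 0.0514 0.045 ]
 [0.5432 0.0862 0.045 ]
 [0.4897 0.1076 0.045 ]]
```

View pics/crop0.png

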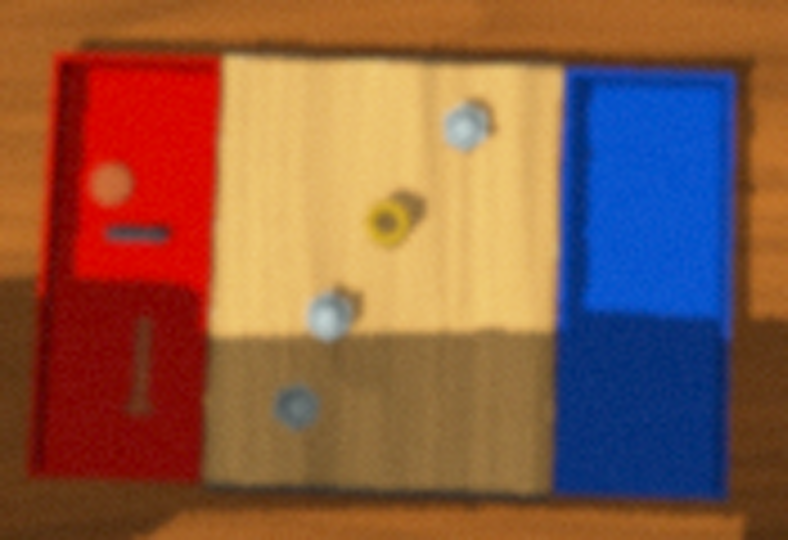

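The crop shows the blue tray on the right (world −y). The nuts are at crop px (463,127), (331,315) and (297,407), and the bush is at (388,221).

```bash
cat >> h.py <<'E'
cr=lambda p:(np.float64(p)+.5)/4.5-.5+170
C=U("top",cr([[220,54],[567,67],[553,497],[203,487]]),.032)[:,:2]
bc=C.mean(0); ex=(C[0]+C[1]-C[2]-C[3]);ex/=np.linalg.norm(ex)   # board x
ey=np.array([-ex[1],ex[0]])                                      # board +y, away from blue tray
N=U("top",cr([[463,127],[331,315],[297,407]]),.043)[:,:2]; B=U("top",cr([[388,221]]),.048)[:,:2]
loc=lambda p:np.c_[(p-bc)@ex,(p-bc)@ey]
W=lambda x,y,z:np.r_[bc+x*ex+y*ey,z]
def rot(s): 
    y=np.r_[s*ex,0];z=np.array([0,0,-1.]);return np.c_[np.cross(y,z),y,z]
E
python3 - <<'E'
from h import *
np.set_printoptions(precision=4,suppress=True)
print(bc,np.arctan2(ex[1],ex[0]),loc(C),loc(N),loc(B))
print(P("scene",np.c_[N,[.043]*3]),P("scene",np.c_[B,.048]))
for s in(1,-1):
    for l in loc(N):
        for y in(l[1]+.033,-.102): print(s,robot.ik(W(l[0],y,.056),rot(s)))
E
```

```text
[0.5667 0.0569] -0.055942404560425485 [[ 0.1274  0.1027]
 [ 0.1255 -0.1027]
 [-0.1264 -0.1004]
 [-0.1264  0.1004]] [[ 0.0856 -0.0425]
 [-0.0265  0.0302]
 [-0.0798  0.0475]] [[ 0.0283 -0.0009]]
[[275.405  231.7161]
 [328.9505 219.9678]
 [347.3099 211.6798]] [[304.7528 224.845 ]]
1 [-0.5494  0.75    0.6326  1.673  -0.5404  0.9001  0.2439]
1 [-0.3824  0.7293  0.5892  1.6849 -0.5001  0.8824  0.3582]
1 [-0.6802  0.5745  0.5197  1.9228 -0.4073  0.7493  0.0176]
1 [-0.4255  0.5555  0.5673  1.9757 -0.4376  0.7326  0.3495]
1 [-0.7257  0.4973  0.4723  2.0335 -0.3488  0.6881 -0.0858]
1 [-0.5059  0.4944  0.6393  2.1054 -0.4656  0.6822  0.3895]
-1 [ 0.5819  0.9615 -1.0899  1.6309  0.9244  1.145   2.3351]
-1 [-0.6539  0.9677  1.0773  1.6937 -0.9532  1.0965 -2.4681]
-1 [-0.1994  0.5191 -0.0949  1.9062  0.0714  0.7195  2.7501]
-1 [-0.7642  0.8024  1.0796  1.9849 -0.9032  0.9396 -2.4044]
-1 [-0.259   0.4564 -0.0989  2.018   0.0701  0.6703  2.6829]
-1 [-0.8119  0.7131  1.0813  2.113  -0.8679  0.8583 -2.3952]
```

```bash
cat >> h.py <<'E'
def sweep(l,z=.056):
    x,y=l; R=rot(1)
    robot.move_ptp(W(x,y+.034,.12),R)
    if robot.move_linear(W(x,y+.034,z),.1,threshold=6): print("touch",robot.get_state()["ee_pos"]); robot.move_linear(W(x,y+.034,.12)); return
    robot.move_linear(W(x,-.105,z),.07)
    s=robot.get_state(); print(s["time"],s["ee_pos"],s["force"])
    robot.move_linear(W(x,-.085,.15),.15)
E
python3 - <<'E'
from h import *
robot.gripper_to(.012)
robot.move_ptp(W(.08,.0,.2),rot(1))
sweep(loc(N)[0])
a=[robot.grab_frame(n) for n in("top","scene")]
a=[a[0][160:300,160:360],a[1][160:310,200:420]]
cv2.imwrite("pics/s1.png",np.vstack([cv2.resize(i[:,:,::-1],(400,290),interpolation=2) for i in a]))
E
```

```text
6.6083 [ 0.64635267 -0.05212757  0.05595176] [-0.2477697 -0.1218647 -0.4400427]
```

View pics/s1.png

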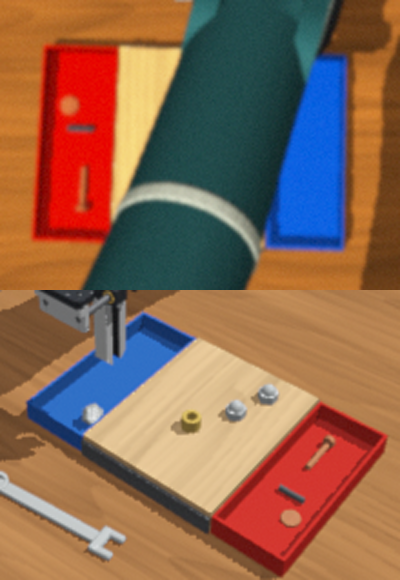

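The scene view shows the first nut lying in the blue tray at crop (92,413). The bush and the other two nuts haven't moved, so I'll sweep those two nuts next.

```bash
python3 - <<'E'
from h import *
sweep(loc(N)[1]); robot.move_linear(W(-.05,0,.15),.2); sweep(loc(N)[2])
robot.move_ptp(W(-.05,-.06,.22),rot(1))
robot.move_ptp([.203,.591,.224],rot(1))
a=[robot.grab_frame(n) for n in("top","scene")]
a=[a[0][160:300,160:360],a[1][160:310,200:420]]
cv2.imwrite("pics/s2.png",np.vstack([cv2.resize(i[:,:,::-1],(400,290),interpolation=2) for i in a]))
print(robot.get_state()["time"])
E
```

```text
11.6417 [ 0.53436974 -0.04619636  0.05599034] [0.04163616 0.90157952 0.52518562]
17.0917 [ 0.48119022 -0.04329939  0.05599543] [ 0.37849563  0.12084115 -0.53387049]
20.775
```

View pics/s2.png

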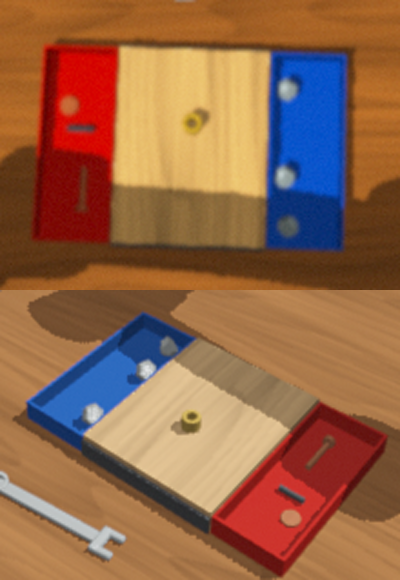

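All three nuts are in the blue tray, at top-crop px (288,89), (287,177) and (288,226). The bush is still standing at (193,122).

```bash
python3 -c "
from rig import robot
print(robot.sign_off())"
```

```text
the job is handed in; nothing more can be done
None
```

I swept all three nuts into the blue tray; in the last pictures (about 21 s in) the bush still stood in its place and the parts of the bench in view looked undisturbed, and the job is handed in.

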